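Ready the next dose and hold the dispenser's shutter open with the key

TASK

On the medicine dispenser, turn the carousel just one click clockwise (seen from above) so that the pocket with the vial comes to rest under the shutter. Then take the square-headed key from the key stand, push it fully home into the dispenser's lock, past the sticky pins, and turn it clockwise a full quarter turn, which slides the shutter open. The lock springs back, so finish while still gripping the key and holding it turned, and leave the round-headed key and everything else on the desk where they are.

Things in the scene. Friction and masses are not known exactly. Their poses are not given: they have to be found in the camera images.
- dispenser: White medicine dispenser fixed to the desk, 220 mm (its x) by 325 mm (its y, from -157 to +168 mm) by 75 mm high; origin at the underside. At its y = +85 mm a round pie-shaped carousel lies on top; at y = -100 mm a 60 mm square steel lock plate stands 10 mm above the top (upper face at z = 85 mm). Between carousel and lock a flat grey 48 x 50 mm shutter covers one pocket of the carousel (top of shutter at z = 95 mm, guides up to 96 mm).
- carousel (a joint): Angle of the carousel about its upright axis, rad, growing clockwise seen from above. White dish of 152 mm diameter with eight pockets 45 degrees apart; one pocket holds a small amber vial. It clicks into detents every 0.785 rad (..., -0.785, 0, 0.785, 1.571, ...) and falls into the nearest when let go. It starts at about 0; at 0.785 the vial's pocket is under the shutter. Turning past the crest between two clicks takes about 0.12 N m.
- carousel_grip (a point): Point on the carousel's axis at the height to grip its grey handle: a bar 44 mm long (this frame's x), 14 mm thick (its y), upright, its top 14 mm above this point and its foot 31 mm below (on a hub of 48 mm diameter). The frame turns with the carousel; z is up.
- lock_mouth (a point): Centre of the keyhole at the upper face of the steel lock plate, 85 mm above the desk. z up; the straight slot is 23 mm long along x and 8 mm wide along y, with a 3 mm wide 45 degree lead-in all round. The slot plate is 10 mm thick: the key can turn only when its blade is wholly below it, that is with its collar within about 2 mm of the plate.
- lock_plug (a joint): Angle of the lock's inner plug, rad, 0 at rest (its slot in line with the plate's slot) to 1.571 (stop), growing clockwise seen from above. A spring turns it back (about 0.01 N m at 0, 0.09 N m at the stop) when the key is let go. The key has up to about 0.12 rad of play in it.
- shutter (a joint): Travel of the shutter, m: 0 shut, about 0.045 open, sliding from the carousel toward the lock; driven by the lock plug at 0.029 m per rad.
- key: The square-headed key, standing upright in one of the stand's two slots, 45 g. Origin at the centre of the blade's lower tip; z up the key, x along the key's width. Blade 20 mm wide (x), 6 mm thick (y), 16 mm tall, its lower 8 mm tapering to 14 mm wide; above it a 6 mm round neck, a collar of 26 mm diameter at z = 28 to 31 mm, then a flat black head 34 mm wide (x), 10 mm thick (y), from z = 31 to 71 mm. It is the same turned by half a turn.
- key_seat (a point): Centre of the underside of the key's collar, 28 mm above the key's tip, same axes as the key. Fully home this point lies at lock_mouth, collar flat on the lock plate. In the stand the collar rests on its top. Over the last 10 mm into the lock two sprung, sticky pins press on the blade's narrow edges: pushing past takes about 4 to 12 N; where it sticks, wiggle a millimetre or so along the slot and push again.
- key_stand: Grey fixed block, 52 mm (x) by 136 mm (y) by 34 mm high, origin at the underside; two slots in its top at y = -33 and +33 mm, each 23 mm long along y and 9 mm wide, 31 mm deep. The two keys stand in them, in either order, their width along the stand's y.
- spare_key: The round-headed key (disc head 38 mm across, 10 mm thick, top at z = 69 mm), otherwise like the other key; it stays in the stand.
- thermometer: White gun-shaped thermometer lying on the desk, 105 x 115 x 38 mm, not to be disturbed.
- oximeter: Small white and grey finger clip, 58 x 34 x 28 mm, not to be disturbed.
- sanitizer: Clear bottle, 62 mm diameter, 160 mm tall, not to be disturbed.
- pen_pot: Black cup, 76 mm wide, 100 mm tall, not to be disturbed.
- pressure_gauge: Black blood pressure gauge with rubber bulb, about 125 mm long, not to be disturbed.

How it is judged:
On the way, in this order (a step that is already met when the one before it is completed fails the run):
1. the carousel rests one click on, let go, with the key not yet in the lock (value of joint carousel between 0.6654 and 0.9054 rad and contact force between the fingers and carousel below 0.2 N and distance between key_seat and lock_mouth above 0.05 m), for 0.3 s.
2. the square-headed key is fully home in the lock, not yet turned (horizontal distance between key_seat and lock_mouth below 0.004 m and z of key_seat in the frame of lock_mouth below 0.003 m and angle between key's own z axis and vertical below 0.15 rad and value of joint lock_plug below 0.3 rad), for 0.1 s.
3. the key is turned a quarter (horizontal distance between key_seat and lock_mouth below 0.004 m and z of key_seat in the frame of lock_mouth below 0.003 m and angle between key's own z axis and vertical below 0.15 rad and value of joint lock_plug above 1.3 rad), for 0.3 s.
At the end, for the whole second after the job is handed in: Carousel one click on (0.785 +/- 0.12 rad); key home (collar within 3 mm of the plate, 4 mm of the centre, 0.15 rad of upright), gripped with over 2 N, plug beyond 1.3 rad and still, shutter open over 35 mm; round-headed key within 15 mm of its start (all of step 3 and value of joint carousel between 0.6654 and 0.9054 rad and value of joint shutter above 0.035 m and contact force between the fingers and key above 2 N and velocity of joint lock_plug below 0.2 rad/s and distance of spare_key from where it was at the start of the episode below 0.015 m); the arm keeps its last pose, push and grip.
It fails at once if the carousel is turned beyond the next click, or a click backwards (value of joint carousel above 1.25 rad or value of joint carousel below -0.45 rad).
It fails at once if the round-headed key is lifted out (distance of spare_key from where it was at the start of the episode above 0.03 m).
It fails at once if another thing on the desk is pushed more than 30 mm (distance of any of thermometer, oximeter, sanitizer, pen_pot, pressure_gauge from where it was at the start of the episode above 0.03 m).
It also fails if it takes over 72 s, if anything falls off the work surface, if the arm or the gripper's body presses on something with over 40 N, if the wrist force passes 120 N, or if a joint passes its speed limit or range.

ROBOT

A 6-joint arm with a two-finger parallel gripper is mounted at the origin on the work surface. World frame = base frame: x ahead of the robot, y to its left, z up, the work surface at z = 0. Lengths are in m, angles in rad, forces in N, time in s.
With the tool pointing down it reaches from about 0.25 to 0.725 m from the base axis. Payload 4 kg.
Tool frame: the origin (TCP) lies on the centre line of the jaws, within the pads' length; the fingertips stand 25 mm ahead of it and the grasp point (between the pads) lies 6 mm ahead of it; z points along the fingers, x is the direction in which the jaws open and shut, and the axes are right-handed (so a half turn about z gives the same grasp; the last joint's range is limited). The gripper opens to 85 mm and grips with 20 to 120 N. Pads are 22 mm wide; open, the fingers measure 114 mm over their backs; the gripper's body (76 mm by 85 mm) begins 54 mm behind the grasp point. The pads swing forward as they close: fully open they stand 13 mm farther back than shut.
Start: joints at [1.199, 0.241, 0.005, 1.335, 0, 1.571], TCP at [0.182, 0.466, 0.256] pointing down, gripper open.
Joint ranges: [-2.72, 2.72], [-1.05, 1.87], [-1.09, 1.28], [-1.99, 2.15], [-1.42, 1.44], [-3.14, 3.14]. Speed limits (rad/s): [2.79, 2.79, 3.14, 3.14, 3.14, 3.14].

INTERFACE

Orientations are given as a unit quaternion [x, y, z, w].
In Python, from workcell import bot, imaging, order gives the robot as it stands.
- The arm moves only by the tool carry_out, never from a script. Its argument "moves" is a list of rows, each a list of 5 numbers: the shift along the tool's x, y, z scaled (see below), then the turn about the tool's z scaled (see below), then the opening, from -1 (shut) to 1 (fully open). In form: [[tx, ty, tz, roll, hand], ...]. A call has 1 to 20 rows; each row is the pose to reach, as a shift and turn from the pose commanded when the call began, along the tool's axes at that moment; what a row does not reach only later rows make up. The controller multiplies each number of a shift by 0.1 m and each number of a turn by 90 degrees. A row lasts 1/10 s, in which the tool goes at most 50 mm and 8.59 degrees, less where a joint would pass 70% of its speed; a pose out of reach is approached as far as the arm can. A call with a number of a shift or a turn outside -1 to 1 is refused whole. A call with a gripper value outside its range is refused whole. The fingers move at their own pace and stop on an object; the grip force is fixed at half the most. Time passes only in rows, so rows that repeat a pose let the fingers close. It gives the time, the measured TCP pose, the force and the opening at its end, in the units of the state.
- bot.get_obs(): the state, without advancing time (a new reading comes with each control period).
- imaging.camera(name): name is "scene" or "top" or "wrist"; returns the picture (384x512x3 uint8, red, green, blue); there is no depth.
- imaging.camera_model(name): a dict with "fovy" (degrees; the focal length in pixels is half the picture's height over the tangent of half this angle, whatever the lens; pixels are square), "cx", "cy" (the principal point, pixels), "eye" and "rotation" of the camera in the world. Camera axes: x right, y up, looking along -z (the intrinsics and any distortion apply to the point x, -y, -z); pixel columns grow to the right and rows downward; lengths in m; the calibration is good to about 2 mm. A picture is of the moment at which its call begins: read the wrist's pose just before it. camera_model takes no time and is no camera call; for the wrist camera it gives the pose at the moment of the call.
- order.job_done(): hands the job in, once; it reports no verdict.
The state is a dict: "clock": time; "joint_pos": joint angles; "joint_vel": joint speeds; "tau": joint torques, N m; "eef_pos": TCP position; "tool_rot": TCP orientation; "ft_force": force on the tool from outside, world axes, zero at the start; "ft_torque": the same for the moment, N m; "grip_width": finger opening in m.
Only numpy, scipy, OpenCV 4.12 (cv2) and the standard library are available. Lean on these libraries where they do the work, as an engineer would, in place of code of your own. Each camera call takes 0.05 s, during which the arm holds its last target.

## Working session

There is one attempt and no reset: what is moved stays moved. The work goes in short steps, Python scripts to look and compute and a tool call to move; the robot and the scene stay as the last step left them, time stands still between calls to the robot, and variables do not carry over. Pictures are saved under pics/ and viewed, and the job is handed in when it is done.

Besides the shell and the picture viewer there is one more tool, called after "Emit:" as name(argument=value, ...), one argument or row to a line, values as JSON. carry_out: Moves the arm, as the interface text tells. Its arguments: {"type":"object","properties":{"moves":{"type":"array","items":{"type":"array","items":{"type":"number","minimum":-1,"maximum":1}}}},"required":["moves"]}

```bash
mkdir -p pics; ls; python3 - <<'E'
from workcell import bot, imaging, order
import cv2
print(bot.get_obs())
for n in ["scene","top","wrist"]:
    im=imaging.camera(n); cv2.imwrite(f"pics/{n}0.png",im[:,:,::-1]); print(n,imaging.camera_model(n))
E
```

```text
pics
{'clock': 0.0, 'joint_pos': array([ 1.19900113e+00,  2.41387294e-01,  3.76012917e-03,  1.33518931e+00,
       -9.74009434e-06,  1.57080638e+00]), 'joint_vel': array([ 0.00054436, -0.0004341 ,  0.00025124,  0.00136242, -0.00157344,
        0.00042875]), 'tau': array([-5.20483118e-04, -3.72315001e+01,  2.52409583e+01,  1.69216830e-02,
        1.08506895e-04,  2.78240151e-07]), 'eef_pos': array([0.18144345, 0.46531582, 0.25543942]), 'tool_rot': array([ 8.25619927e-01,  5.64225767e-01, -8.31185368e-04,  5.73940115e-04]), 'ft_force': array([-0.460009  ,  0.66314421,  0.54393928]), 'ft_torque': array([ 0.0056752 ,  0.0060881 , -0.00354073]), 'grip_width': 0.08531751612663291}
scene {'fovy': 48.608981506260704, 'cx': 253.72333896499563, 'cy': 188.72126934351155, 'eye': array([1.27609497, 0.78227726, 1.220625  ]), 'rotation': array([0.13073408, 0.31434067, 0.86226796, 0.37495668])}
top {'fovy': 48.10630134332183, 'cx': 259.6004708788899, 'cy': 194.25021429434025, 'eye': array([0.26599307, 0.1078723 , 1.4985907 ]), 'rotation': array([ 0.08449916, -0.08381741, -0.68087393,  0.72266537])}
wrist {'fovy': 67.82398180846968, 'cx': 257.6149584125329, 'cy': 191.69045975202678, 'eye': array([0.11830652, 0.49123498, 0.37336216]), 'rotation': array([-0.11337502, -0.07687601,  0.55873223,  0.8179575 ])}
```

View pics/scene0.png

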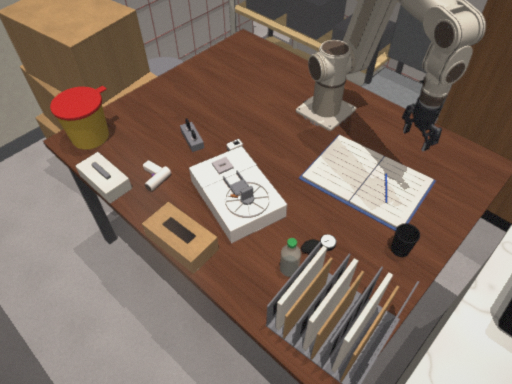

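View pics/top0.png

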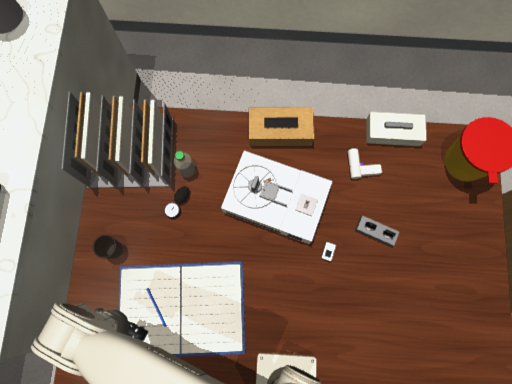

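View pics/wrist0.png

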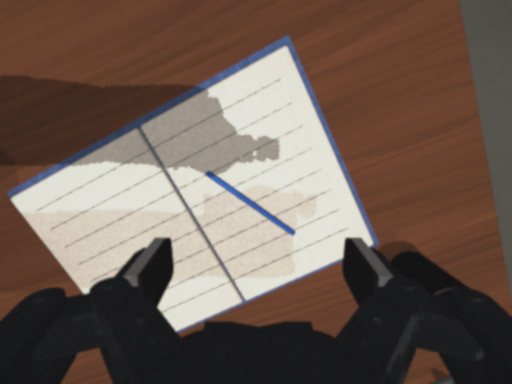

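```bash
cat > h.py <<'E'
import numpy as np, cv2
from scipy.spatial.transform import Rotation as R
from workcell import bot, imaging, order
def ray(cm,uv):
    f=192/np.tan(np.radians(cm["fovy"]/2)); u,v=uv
    d=np.array([(u-cm["cx"])/f,-(v-cm["cy"])/f,-1.])
    return np.array(cm["eye"]),R.from_quat(cm["rotation"]).apply(d)
def onz(cm,uv,z):
    e,d=ray(cm,uv); return e+d*(z-e[2])/d[2]
def proj(cm,p):
    f=192/np.tan(np.radians(cm["fovy"]/2)); q=R.from_quat(cm["rotation"]).inv().apply(np.array(p)-cm["eye"])
    return np.array([cm["cx"]+f*q[0]/-q[2], cm["cy"]-f*q[1]/-q[2]])
def shot(n,name):
    o=bot.get_obs(); cm=imaging.camera_model(n); im=imaging.camera(n)[:,:,::-1].copy()
    cv2.imwrite(f"pics/{name}.png",im); return o,cm,im
E
python3 - <<'E'
from h import *
cm=imaging.camera_model("top"); sc=imaging.camera_model("scene")
im=cv2.imread("pics/top0.png")
c=im[140:275,210:410]; cv2.imwrite("pics/top0z.png",cv2.resize(c,(800,540),interpolation=cv2.INTER_CUBIC))
im=cv2.imread("pics/scene0.png")
c=im[110:245,160:300]; cv2.imwrite("pics/scene0z.png",cv2.resize(c,(622,600),interpolation=cv2.INTER_CUBIC))
for uv,z in [((254,185),.12),((306,204),.085),((378,231),.034),((370,226),.06),((388,234),.06),((365,165),.0),((329,252),0),((172,210),0)]: print(uv,onz(cm,uv,z).round(3))
E
```

```text
(254, 185) [0.632 0.14  0.12 ]
(306, 204) [ 0.585 -0.038  0.085]
(378, 231) [ 0.517 -0.294  0.034]
(370, 226) [ 0.528 -0.26   0.06 ]
(388, 234) [ 0.504 -0.321  0.06 ]
(365, 165) [ 0.763 -0.257  0.   ]
(329, 252) [ 0.439 -0.133  0.   ]
(172, 210) [0.554 0.427 0.   ]
```

View pics/top0z.png

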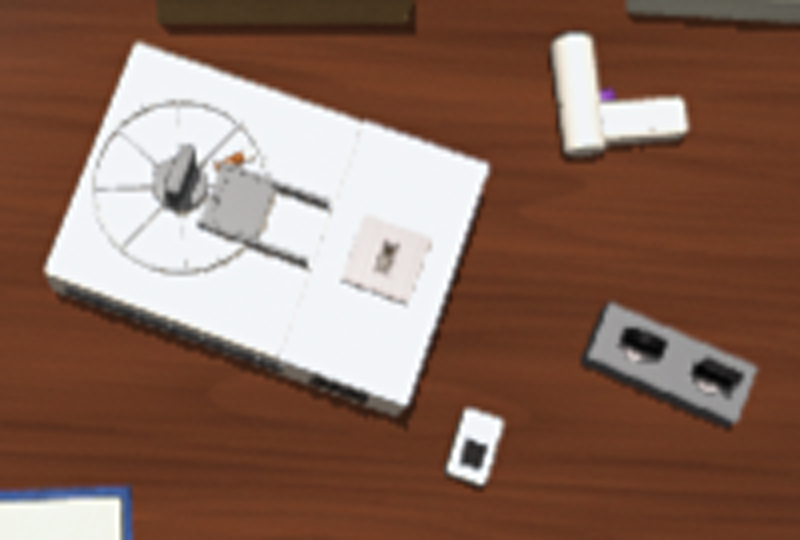

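View pics/scene0z.png

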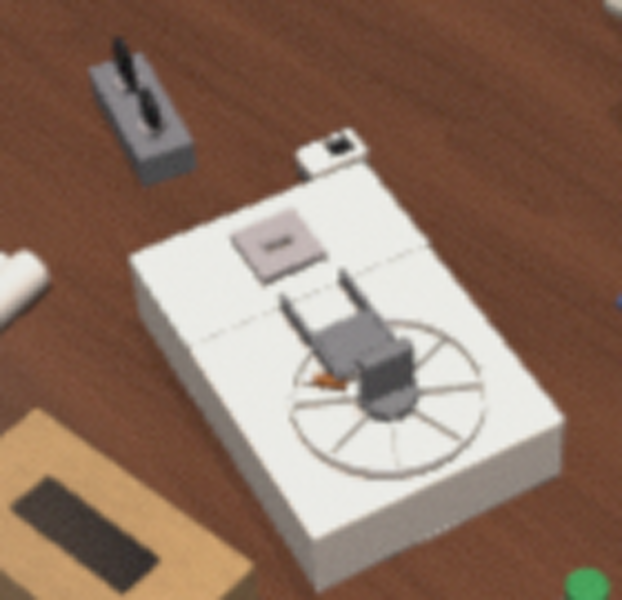

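Emit:
carry_out(
  moves=[
    [-0.41,0.97,-0.1,0,1],
    [-0.41,0.97,-0.1,0,1],
    [-0.41,0.97,-0.1,0,1],
    [-0.41,0.97,-0.1,0,1],
  ],
)

```text
clock: 0.55
eef_pos: [0.258, 0.3916, 0.2664]
tool_rot: [0.827, 0.563, -0.0, -0.0]
ft_force: [-0.2, 0.9, -0.3]
grip_width: 0.0854
```

Emit:
carry_out(
  moves=[
    [-0.41,0.97,-0.1,0,1],
    [-0.41,0.97,-0.1,0,1],
    [-0.41,0.97,-0.1,0,1],
    [-0.41,0.97,-0.1,0,1],
  ],
)

```text
clock: 0.95
eef_pos: [0.3328, 0.3191, 0.2761]
tool_rot: [0.826, 0.564, -0.0, -0.0]
ft_force: [-0.4, -0.6, 0.0]
grip_width: 0.0853
```

Emit:
carry_out(
  moves=[
    [-0.41,0.97,-0.1,0,1],
    [-0.41,0.97,-0.1,0,1],
    [-0.41,0.97,-0.1,0,1],
    [-0.41,0.97,-0.1,0,1],
  ],
)

```text
clock: 1.35
eef_pos: [0.4079, 0.2463, 0.2859]
tool_rot: [0.826, 0.564, -0.0, -0.0]
ft_force: [0.1, 0.7, 0.4]
grip_width: 0.0851
```

Emit:
carry_out(
  moves=[
    [-0.41,0.97,-0.1,0,1],
    [-0.41,0.97,-0.1,0,1],
    [-0.41,0.97,-0.1,0,1],
    [-0.41,0.97,-0.1,0,1],
    [-0.41,0.97,-0.1,0,1],
    [-0.41,0.97,-0.1,0,1],
  ],
)

```text
clock: 1.95
eef_pos: [0.4821, 0.1738, 0.2961]
tool_rot: [0.825, 0.565, -0.0, -0.0]
ft_force: [-0.1, -0.0, 0.0]
grip_width: 0.0855
```

```bash
python3 - <<'E'
from h import *
o,cm,im=shot("wrist","w1"); print(o["clock"],o["eef_pos"],o["tool_rot"],o["joint_pos"].round(3)); 
for p in [(.632,.14,.12),(.585,-.038,.085)]: print(proj(cm,p))
E
```

```text
1.95 [0.48213662 0.1738108  0.29607922] [ 8.24758783e-01  5.65484440e-01 -3.76173232e-04 -3.96209978e-04] [3.460e-01 2.530e-01 1.250e-01 1.443e+00 1.000e-03 7.140e-01]
[275.5641173  302.08342443]
[136.78089217 298.41553043]
```

View pics/w1.png

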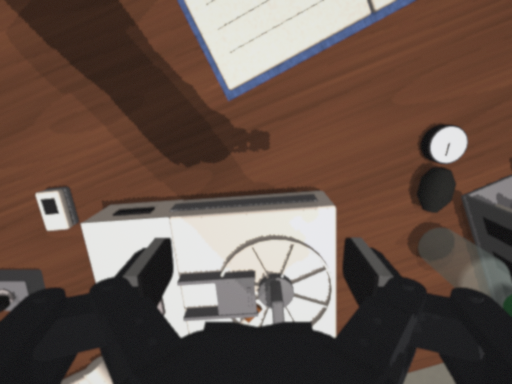

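Emit:
carry_out(
  moves=[
    [0,0.8,-0.3,0,1],
    [0,0.8,-0.3,0,1],
    [0,0.8,-0.3,0,1],
    [0,0.8,-0.3,0,1],
    [0,0.8,-0.3,0,1],
    [0,0.8,-0.3,0,1],
  ],
)

```text
clock: 2.6
eef_pos: [0.5569, 0.1437, 0.3263]
tool_rot: [0.825, 0.565, -0.0, -0.0]
ft_force: [0.0, -0.1, -0.5]
grip_width: 0.0854
```

```bash
python3 - <<'E'
from h import *
o,cm,im=shot("wrist","w2"); print(o["clock"],o["eef_pos"],o["tool_rot"],o["joint_pos"].round(3)); print(cm)
for p in [(.632,.14,.12),(.585,-.038,.085)]: print(proj(cm,p))
cv2.imwrite("pics/w2z.png",cv2.resize(im[120:320,100:366],(798,600),interpolation=cv2.INTER_CUBIC))
E
```

```text
2.6 [0.55690193 0.14372801 0.32626059] [ 8.25221642e-01  5.64808888e-01 -3.46750922e-04 -2.02797593e-04] [0.253 0.382 0.382 1.571 0.    0.623]
{'fovy': 67.82398180846968, 'cx': 257.6149584125329, 'cy': 191.69045975202678, 'eye': array([0.49370798, 0.16928811, 0.4440419 ]), 'rotation': array([-0.11264673, -0.07727225,  0.55926918,  0.81765377])}
[276.16618631 229.74241094]
[139.96343428 233.60830684]
```

View pics/w2z.png

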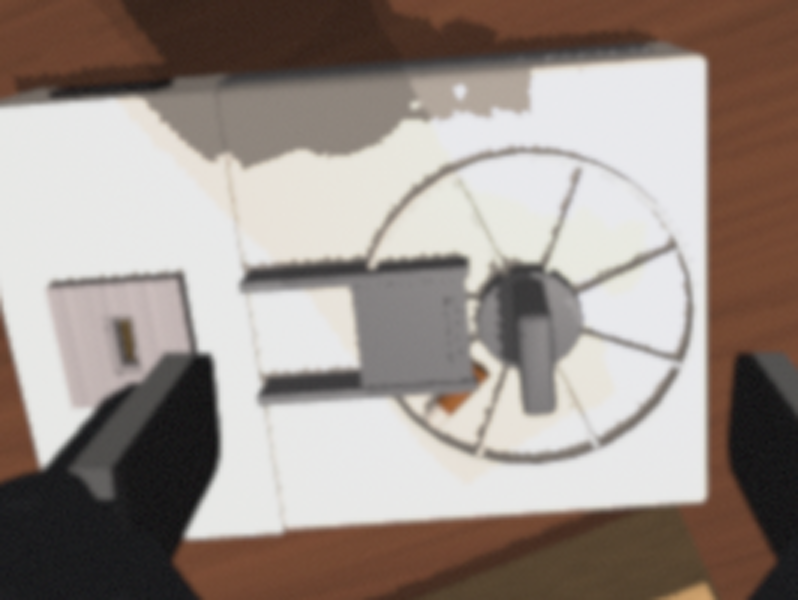

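```bash
cat > z.py <<'E'
from h import *
cm={'fovy': 67.82398180846968, 'cx': 257.6149584125329, 'cy': 191.69045975202678, 'eye': np.array([0.49370798, 0.16928811, 0.4440419 ]), 'rotation': np.array([-0.11264673, -0.07727225,  0.55926918,  0.81765377])}
P=lambda zx,zy,z: onz(cm,(100+zx/3-.33,120+zy/3-.33),z)
E
python3 - <<'E'
from z import *
A=P(706,57,.075);B=P(706,500,.075); d=B-A; print(A,B,np.linalg.norm(d),np.degrees(np.arctan2(d[1],d[0])))
L=[P(50,285,.085),P(183,272,.085),P(197,405,.085),P(78,408,.085)]; print(np.round(L,4)); print("slot",P(125,342,.085),P(125,342,.075))
S=P(115,318,.085),P(122,372,.085);print(np.linalg.norm(S[1]-S[0]))
u=d/np.linalg.norm(d); yv=np.array([-u[1],u[0],0]); C=(A+B)/2-yv*.083; print("axis",C,"mouth",C-yv*.185)
t=[(517,316),(547,316),(556,410),(525,413)]
for z in (.12,.125,.13,.135,.14,.145):
  q=[P(*x,z) for x in t]; m=np.mean(q,0); n=(q[2]+q[3]-q[0]-q[1])/2; print(z,m.round(4),np.linalg.norm(n).round(4),np.degrees(np.arctan2(n[1],n[0])).round(1),np.linalg.norm(q[1]-q[0]).round(4))
tc=imaging.camera_model("top"); T=lambda zx,zy,z: onz(tc,(210+zx/4-.4,140+zy/4-.4),z)
for n,x in dict(a=(140,42),b=(490,165),c=(405,412),d=(47,272)).items(): print(n,T(*x,.075).round(4))
print("lock",T(386,257,.085), "top hub", T(181,190,.09))
E
```

```text
[0.5607633  0.24928981 0.075     ] [0.76763176 0.18581205 0.075     ] 0.2163885018547674 -17.058675304651743
[[ 0.5491 -0.0546  0.085 ]
 [ 0.5651  0.0033  0.085 ]
 [ 0.6261 -0.0199  0.085 ]
 [ 0.6075 -0.0721  0.085 ]]
slot [ 0.58575931 -0.03629976  0.085     ] [ 0.58832311 -0.04202578  0.075     ]
0.02662116541201013
axis [0.63984941 0.13820252 0.075     ] mouth [ 0.58557949 -0.03865837  0.075     ]
0.12 [0.6474 0.1373 0.12  ] 0.0433 -15.5 0.0122
0.125 [0.645  0.1378 0.125 ] 0.0426 -15.5 0.012
0.13 [0.6426 0.1383 0.13  ] 0.0419 -15.5 0.0118
0.135 [0.6403 0.1388 0.135 ] 0.0413 -15.5 0.0116
0.14 [0.6379 0.1393 0.14  ] 0.0406 -15.5 0.0114
0.145 [0.6355 0.1398 0.145 ] 0.0399 -15.5 0.0112
a [0.7673 0.1812 0.075 ]
b [ 0.6744 -0.1263  0.075 ]
c [ 0.4575 -0.0598  0.075 ]
d [0.5579 0.2459 0.075 ]
lock [ 0.58586662 -0.03869221  0.085     ] top hub [0.63230404 0.13696401 0.09      ]
```

```bash
python3 - <<'E'
from h import *
sc=imaging.camera_model("scene"); tc=imaging.camera_model("top")
for z in (.09,.095,.12,.13,.14,.15):
  u,v=proj(sc,(.638,.1385,z)); a,b=proj(tc,(.638,.1385,z)); print(z,((u-160+.5)*4.44).round(),((v-110+.5)*4.44).round(),"top",((a-210+.5)*4).round(),((b-140+.5)*4).round())
E
python3 - <<'E'
import cv2
im=cv2.imread("pics/scene0.png")[175:215,230:270]; im2=cv2.imread("pics/top0.png")[165:205,235:275]
cv2.imwrite("pics/hh.png",cv2.hconcat([cv2.resize(im,(400,400),interpolation=2),cv2.resize(im2,(400,400),interpolation=2)]))
E
```

```text
0.09 391.0 388.0 top 180.0 184.0
0.095 391.0 384.0 top 180.0 182.0
0.12 391.0 363.0 top 180.0 175.0
0.13 390.0 355.0 top 180.0 171.0
0.14 390.0 346.0 top 180.0 168.0
0.15 390.0 338.0 top 180.0 165.0
```

View pics/hh.png

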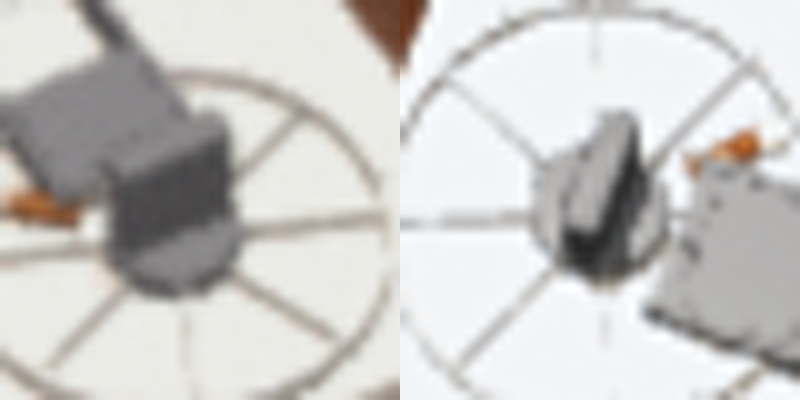

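Emit:
carry_out(
  moves=[
    [0.25,0.78,0,-0.06,1],
    [0.25,0.78,0.3,-0.06,1],
    [0.25,0.78,0.9,-0.06,1],
    [0.25,0.78,0.9,-0.06,1],
    [0.25,0.78,0.9,-0.06,1],
    [0.25,0.78,0.9,-0.06,1],
    [0.25,0.78,0.9,-0.06,1],
  ],
)

```text
clock: 3.35
eef_pos: [0.6414, 0.1387, 0.2408]
tool_rot: [0.798, 0.603, 0.003, 0.002]
ft_force: [-0.4, -0.4, 0.9]
grip_width: 0.0852
```

```bash
python3 - <<'E'
from h import *
o,cm,im=shot("wrist","w3"); print(o["clock"],o["eef_pos"],o["tool_rot"],o["joint_pos"].round(3)); print(cm)
for z in (.12,.133,.14): print(proj(cm,(.639,.1387,z)))
E
```

```text
3.35 [0.64136913 0.13865313 0.24079416] [0.79797151 0.60268346 0.00340937 0.00157623] [0.213 0.564 0.449 1.448 0.    0.49 ]
{'fovy': 67.82398180846968, 'cx': 257.6149584125329, 'cy': 191.69045975202678, 'eye': array([0.5751671 , 0.15791293, 0.35809416]), 'rotation': array([-0.11069165, -0.086218  ,  0.59627021,  0.79042751])}
[255.29805686 189.25057366]
[255.24271323 193.51459749]
[255.21040189 196.0040679 ]
```

View pics/w3.png

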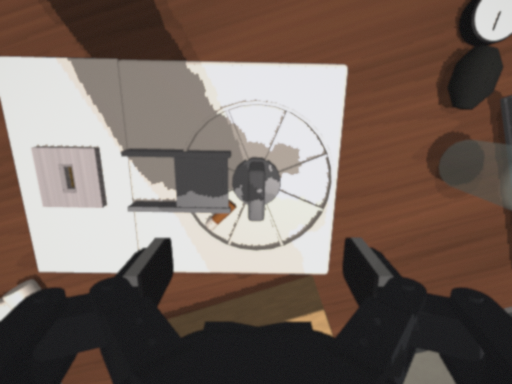

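```bash
python3 - <<'E'
import cv2
im=cv2.imread("pics/w3.png")[130:260,170:343]; cv2.imwrite("pics/w3z.png",cv2.resize(im,(798,600),interpolation=2))
E
```

```text
(no output)
```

View pics/w3z.png

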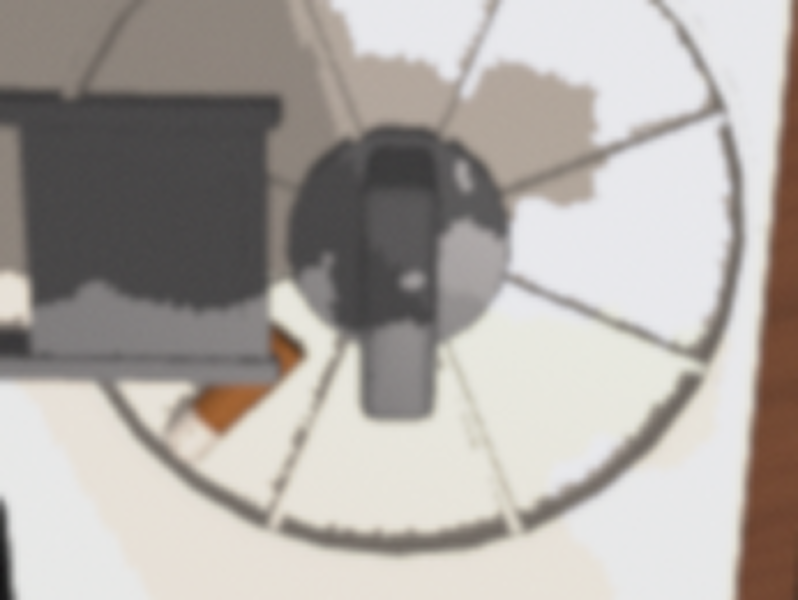

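Emit:
carry_out(
  moves=[
    [0,0,0.3,0,1],
    [0,0,0.57,0,1],
    [0,0,0.57,0,1],
  ],
)

```text
clock: 3.7
eef_pos: [0.6382, 0.1377, 0.1773]
tool_rot: [0.798, 0.603, -0.002, -0.001]
ft_force: [-0.9, -1.1, -0.1]
grip_width: 0.0851
```

Emit:
carry_out(
  moves=[
    [0,0,0.25,0,1],
    [0,0,0.4,0,1],
    [0,0,0.56,0,1],
    [0,0,0.56,0,1],
    [0,0,0.56,0,1],
  ],
)

```text
clock: 4.2
eef_pos: [0.6409, 0.1382, 0.1255]
tool_rot: [0.798, 0.603, 0.001, 0.001]
ft_force: [1.2, 0.1, -0.3]
grip_width: 0.0854
```

Emit:
carry_out(
  moves=[
    [0,0,0,0,-1],
    [0,0,0,0,-1],
    [0,0,0,0,-1],
    [0,0,0,0,-1],
    [0,0,0,0,-1],
    [0,0,0,0,-1],
    [0,0,0,0,-1],
    [0,0,0,0,-1],
    [0,0,0,0,-1],
    [0,0,0,0,-1],
  ],
)

```text
clock: 5.2
eef_pos: [0.6399, 0.138, 0.1236]
tool_rot: [0.798, 0.603, 0.0, 0.0]
ft_force: [-0.4, -0.4, 3.4]
grip_width: 0.0136
```

Emit:
carry_out(
  moves=[
    [0,0,0,0.05,-1],
    [0,0,0,0.1,-1],
    [0,0,0,0.16,-1],
    [0,0,0,0.22,-1],
    [0,0,0,0.28,-1],
    [0,0,0,0.34,-1],
    [0,0,0,0.4,-1],
    [0,0,0,0.45,-1],
    [0,0,0,0.5,-1],
    [0,0,0,0.5,-1],
    [0,0,0,0.5,-1],
    [0,0,0,0.5,-1],
  ],
)

```text
clock: 6.4
eef_pos: [0.64, 0.1381, 0.1236]
tool_rot: [0.968, 0.252, 0.0, -0.0]
ft_force: [-1.5, -0.3, 3.9]
grip_width: 0.0134
```

```bash
python3 - <<'E'
from h import *
o,cm,im=shot("wrist","w4"); print(o["clock"],o["eef_pos"],o["tool_rot"],o["joint_pos"].round(3),o["ft_torque"]); 
_,_,i2=shot("scene","s4")
cv2.imwrite("pics/s4z.png",cv2.resize(i2[110:245,160:300],(622,600),interpolation=2))
E
```

```text
6.4 [0.63995948 0.13810625 0.1236273 ] [ 9.67782562e-01  2.51787298e-01  2.56226027e-04 -5.65411726e-05] [0.212 0.623 0.244 1.191 0.    1.274] [ 0.05912308  0.18389302 -0.00387706]
```

View pics/w4.png

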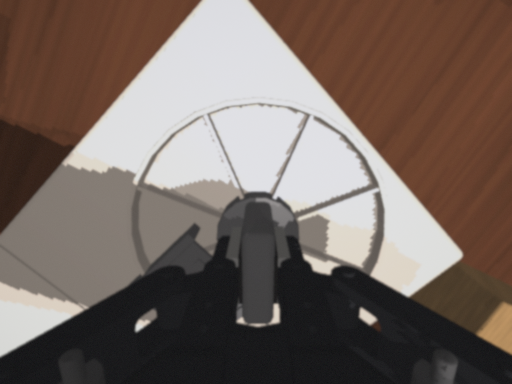

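View pics/s4z.png

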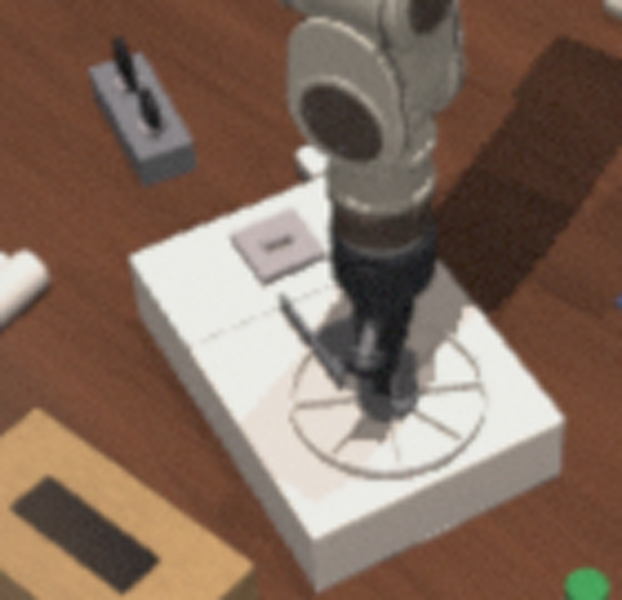

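Emit:
carry_out(
  moves=[
    [0,0,0,0.5,0],
    [0,0,0,0.5,0],
    [0,0,0,0,0],
  ],
)

```text
clock: 6.8
eef_pos: [0.6395, 0.1377, 0.1222]
tool_rot: [0.984, 0.178, -0.001, 0.0]
ft_force: [-0.2, -0.6, -0.4]
grip_width: 0.0427
```

Emit:
carry_out(
  moves=[
    [0,0,0,0,0],
    [0,0,0,0,0],
    [0,0,-0.3,0,0],
    [0,0,-0.8,0,0],
    [0,0,-0.8,0,0],
    [0,0,-0.8,0,0],
  ],
)

```text
clock: 7.4
eef_pos: [0.641, 0.1382, 0.2053]
tool_rot: [0.984, 0.177, 0.002, -0.0]
ft_force: [0.4, -0.0, -1.4]
grip_width: 0.0427
```

```bash
python3 - <<'E'
from h import *
o,cm,im=shot("wrist","w5"); print(o["clock"],o["eef_pos"],o["tool_rot"],o["joint_pos"].round(3),o["ft_torque"]); 
E
```

```text
7.4 [0.64097568 0.13815954 0.205303  ] [ 9.84162892e-01  1.77253058e-01  2.18076635e-03 -7.35670219e-06] [ 0.212  0.576  0.378  1.368 -0.     1.427] [-0.03248544  0.05480979  0.04028455]
```

View pics/w5.png

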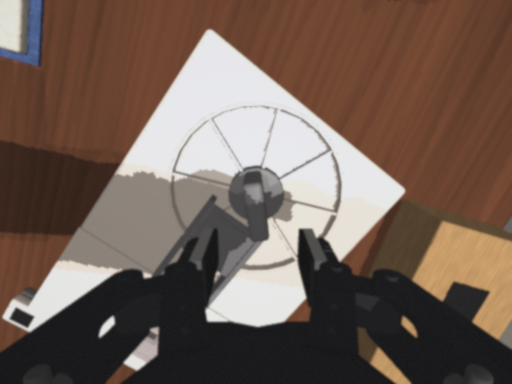

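Emit:
carry_out(
  moves=[
    [-0.2,0.3,-0.5,0,1],
    [-0.67,0.9,-0.5,0,1],
    [-0.67,0.9,-0.5,0,1],
    [-0.67,0.9,-0.5,0,1],
  ],
)

```text
clock: 7.85
eef_pos: [0.607, 0.0262, 0.2527]
tool_rot: [0.985, 0.175, -0.001, 0.001]
ft_force: [-0.2, 0.5, 0.3]
grip_width: 0.0854
```

Emit:
carry_out(
  moves=[
    [-0.3,0.45,0,0,1],
    [-0.67,0.9,0,0,1],
    [-0.67,0.9,0,0,1],
    [-0.67,0.9,0,0,1],
  ],
)

```text
clock: 8.25
eef_pos: [0.5764, -0.0789, 0.2518]
tool_rot: [0.984, 0.176, -0.001, -0.001]
ft_force: [-0.4, -0.5, -0.4]
grip_width: 0.0853
```

Emit:
carry_out(
  moves=[
    [-0.3,0.45,0,0,1],
    [-0.67,0.9,0,0,1],
    [-0.67,0.9,0,0,1],
    [-0.67,0.9,0,0,1],
  ],
)

```text
clock: 8.65
eef_pos: [0.5461, -0.1855, 0.2524]
tool_rot: [0.984, 0.177, -0.0, -0.001]
ft_force: [0.0, -0.2, 0.9]
grip_width: 0.0852
```

Emit:
carry_out(
  moves=[
    [-0.3,0.45,0,0.09,1],
    [-0.67,0.9,0,0.18,1],
    [-0.67,0.9,0,0.27,1],
    [-0.67,0.9,0,0.36,1],
    [-0.67,0.9,0,0.47,1],
    [-0.67,0.9,0,0.47,1],
    [-0.67,0.9,0,0.47,1],
    [-0.67,0.9,0,0.47,1],
  ],
)

```text
clock: 9.45
eef_pos: [0.5157, -0.2918, 0.2531]
tool_rot: [0.982, -0.187, -0.0, -0.0]
ft_force: [-0.1, 0.4, -0.2]
grip_width: 0.0855
```

```bash
python3 - <<'E'
from h import *
o,cm,im=shot("wrist","w6"); print(o["clock"],o["eef_pos"],o["tool_rot"],o["joint_pos"].round(3)); print(cm)
E
```

```text
9.45 [ 0.5156669  -0.29179305  0.25309879] [ 9.82336331e-01 -1.87123701e-01 -8.97666881e-05 -2.13185955e-04] [-0.515  0.429  0.264  1.406  0.     1.432]
{'fovy': 67.82398180846968, 'cx': 257.6149584125329, 'cy': 191.69045975202678, 'eye': array([ 0.54201619, -0.227144  ,  0.37088355]), 'rotation': array([-0.13429   ,  0.02608536, -0.18557567,  0.97306085])}
```

View pics/w6.png

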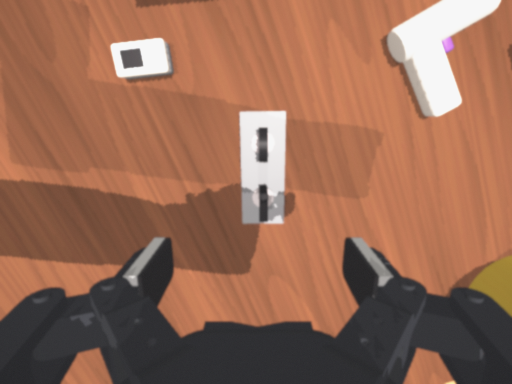

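```bash
python3 - <<'E'
import cv2
a=cv2.imread("pics/w6.png")[105:230,222:306]; b=cv2.imread("pics/s4.png")[110:155,175:210]
cv2.imwrite("pics/w6z.png",cv2.hconcat([cv2.resize(a,(403,600),interpolation=2),cv2.resize(b,(390,600),interpolation=2)]))
E
```

```text
(no output)
```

View pics/w6z.png

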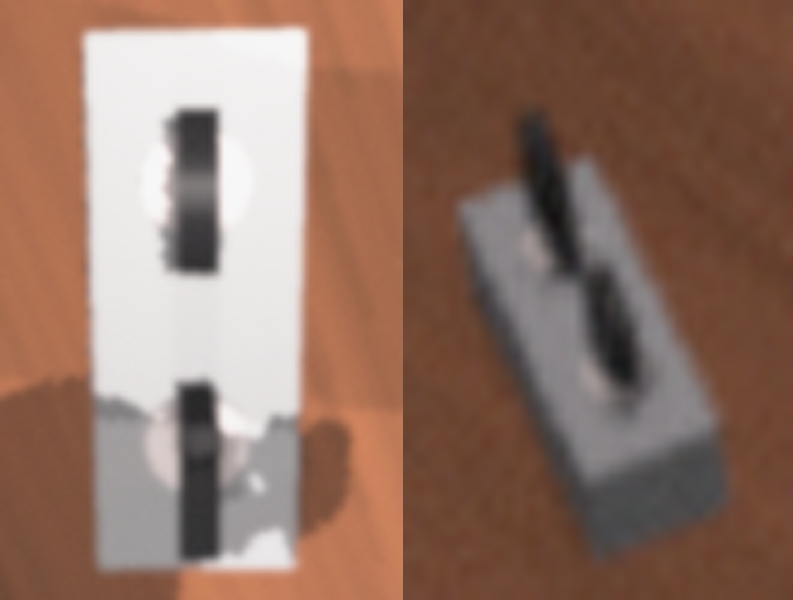

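Emit:
carry_out(
  moves=[
    [-0.3,0,0.3,0,1],
    [-0.6,0,0.5,0,1],
    [-1,0,1,0,1],
    [-1,0,1,0,1],
    [-1,0,1,0,1],
  ],
)

```text
clock: 10.0
eef_pos: [0.419, -0.254, 0.1511]
tool_rot: [0.982, -0.189, -0.003, -0.001]
ft_force: [0.2, -0.6, 0.4]
grip_width: 0.0856
```

```bash
python3 - <<'E'
from h import *
o,cm,im=shot("wrist","w7"); print(o["clock"],o["eef_pos"],o["tool_rot"],o["joint_pos"].round(3)); print(cm)
E
```

```text
10.0 [ 0.41895126 -0.25397423  0.15110157] [ 0.98204275 -0.18863156 -0.00296982 -0.00116291] [-0.545  0.299 -0.202  1.076  0.     1.405]
{'fovy': 67.82398180846968, 'cx': 257.6149584125329, 'cy': 191.69045975202678, 'eye': array([ 0.44611962, -0.18974694,  0.26892413]), 'rotation': array([-0.13328973,  0.02915508, -0.18667369,  0.97290121])}
```

View pics/w7.png

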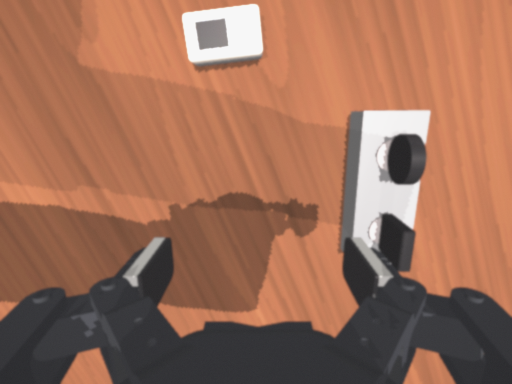

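```bash
python3 - <<'E'
from h import *
cm={'fovy': 67.82398180846968, 'cx': 257.6149584125329, 'cy': 191.69045975202678, 'eye': np.array([ 0.54201619, -0.227144  ,  0.37088355]), 'rotation': np.array([-0.13429   ,  0.02608536, -0.18557567,  0.97306085])}
P=lambda x,y,z: onz(cm,(222+x/4.8-.4,105+y/4.8-.4),z)
c=[P(83,32,.034),P(307,28,.034),P(297,568,.034),P(98,570,.034)]
print(np.round(c,4)); m=np.mean(c,0); v=(c[2]+c[3]-c[0]-c[1])/2; print(m,np.linalg.norm(v),np.linalg.norm(c[1]-c[0]),np.degrees(np.arctan2(v[1],v[0])))
u=v/np.linalg.norm(v); print("keys",m+.033*u,m-.033*u)
print("collar",P(197,448,.037),P(197,183,.037))
print("top", P(198,557,.077),P(218,557,.077)-P(178,557,.077), "round end",P(197,270,.06))
k=m+.033*u
for z in (.037,.077):
  print([ (np.array(proj(cm,k+s*.017*u+[0,0,z-k[2]]))-[222-.4,105-.4])*4.8 for s in(-1,1)])
E
```

```text
[[ 0.522  -0.2192  0.034 ]
 [ 0.5715 -0.2378  0.034 ]
 [ 0.5221 -0.3654  0.034 ]
 [ 0.4731 -0.3466  0.034 ]]
[ 0.52218568 -0.29227171  0.034     ] 0.13664525520942242 0.052968350178458766 -111.07338248428808
keys [ 0.51032009 -0.3230647   0.034     ] [ 0.53405127 -0.26147873  0.034     ]
collar [ 0.50991299 -0.32406641  0.037     ] [ 0.53423225 -0.2617833   0.037     ]
top [ 0.50447137 -0.33687143  0.077     ] [ 0.00852713 -0.0033729   0.        ] round end [ 0.52759816 -0.27776071  0.06      ]
[array([196.75731593, 379.09297055]), array([197.3517621 , 507.08353727])]
[array([199.60094372, 422.81693091]), array([200.18486337, 565.18119115])]
```

Emit:
carry_out(
  moves=[
    [0.3,0.1,0,0,1],
    [0.6,0.2,0,0,1],
    [1,0.31,0,0,1],
    [1,0.31,0,0,1],
    [1,0.31,0,0,1],
  ],
)

```text
clock: 10.55
eef_pos: [0.5056, -0.3231, 0.154]
tool_rot: [0.982, -0.189, 0.001, 0.0]
ft_force: [-1.4, -0.3, 0.5]
grip_width: 0.0855
```

Emit:
carry_out(
  moves=[
    [0.066,0,0,0.005,1],
    [0.066,0,0.2,0.005,1],
    [0.066,0,0.4,0.005,1],
    [0.066,0,0.4,0.005,1],
    [0.066,0,0.4,0.005,1],
    [0.066,0,0.4,0.005,1],
    [0.066,0,0.4,0.005,1],
  ],
)

```text
clock: 11.25
eef_pos: [0.5103, -0.3247, 0.1149]
tool_rot: [0.981, -0.193, 0.001, 0.0]
ft_force: [-0.2, 0.3, -0.3]
grip_width: 0.0852
```

```bash
python3 - <<'E'
from h import *
o,cm,im=shot("wrist","w8"); print(o["clock"],o["eef_pos"],o["tool_rot"],o["joint_pos"].round(3)); print(cm)
k=np.array([.5102,-.3233,.077]); u=np.array([.36,.933,0])
print(proj(cm,k),proj(cm,k+.017*u),proj(cm,k-.017*u))
E
```

```text
11.25 [ 0.51029356 -0.32473628  0.11493606] [ 9.81217550e-01 -1.92899448e-01  1.29807389e-03  4.87554229e-04] [-0.567  0.535  0.064  1.097  0.     1.392]
{'fovy': 67.82398180846968, 'cx': 257.6149584125329, 'cy': 191.69045975202678, 'eye': array([ 0.53710957, -0.26016899,  0.23264653]), 'rotation': array([-0.13482823,  0.02552406, -0.19148777,  0.97185508])}
[255.43693395 231.9182454 ] [254.76640781 204.53637362] [256.07164946 257.8377398 ]
```

View pics/w8.png

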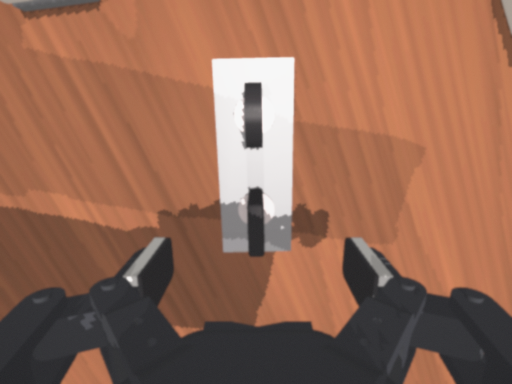

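Emit:
carry_out(
  moves=[
    [0,-0.012,0.2,-0.012,1],
    [0,-0.012,0.4,-0.012,1],
    [0,-0.012,0.505,-0.012,1],
    [0,-0.012,0.505,-0.012,1],
    [0,-0.012,0.505,-0.012,1],
    [0,-0.012,0.505,-0.012,1],
  ],
)

```text
clock: 11.9
eef_pos: [0.5108, -0.3237, 0.064]
tool_rot: [0.983, -0.184, 0.001, 0.0]
ft_force: [0.1, 0.4, 0.7]
grip_width: 0.0858
```

Emit:
carry_out(
  moves=[
    [0,0,0,0,-1],
    [0,0,0,0,-1],
    [0,0,0,0,-1],
    [0,0,0,0,-1],
    [0,0,0,0,-1],
    [0,0,0,0,-1],
    [0,0,0,0,-1],
    [0,0,0,0,-1],
    [0,0,0,0,-1],
    [0,0,0,0,-1],
  ],
)

```text
clock: 12.9
eef_pos: [0.5101, -0.3233, 0.063]
tool_rot: [0.983, -0.184, 0.0, 0.0]
ft_force: [-0.3, -0.8, 1.3]
grip_width: 0.0094
```

```bash
python3 - <<'E'
from h import *
o,cm,im=shot("wrist","w9"); print(o["clock"],o["eef_pos"],o["tool_rot"],o["joint_pos"].round(3),o["ft_force"],o["ft_torque"])
E
```

```text
12.9 [ 0.51012269 -0.32330781  0.06295177] [ 9.82990663e-01 -1.83655438e-01  1.76461852e-04  7.27772001e-05] [-0.565  0.586  0.002  0.987 -0.     1.375] [-0.32705664 -0.78702966  1.29847758] [-0.01079827 -0.03766997  0.0136132 ]
```

View pics/w9.png

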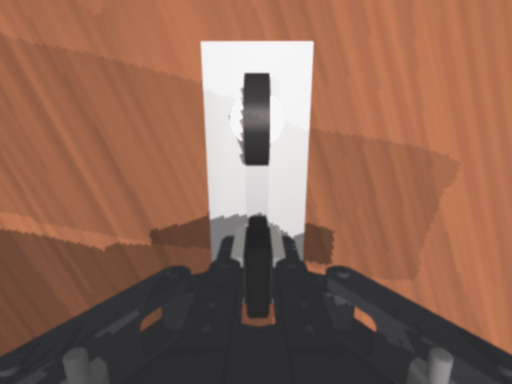

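Emit:
carry_out(
  moves=[
    [0,0,-0.1,0,-1],
    [0,0,-0.3,0,-1],
    [0,0,-0.6,0,-1],
    [0,0,-1,0,-1],
    [0,0,-1,0,-1],
    [0,0,-1,0,-1],
  ],
)

```text
clock: 13.55
eef_pos: [0.5106, -0.3236, 0.1646]
tool_rot: [0.983, -0.184, 0.001, 0.001]
ft_force: [0.4, -0.5, -0.7]
grip_width: 0.0098
```

Emit:
carry_out(
  moves=[
    [-0.03,-0.3,-0.2,0,-1],
    [-0.07,-0.6,-0.2,0,-1],
    [-0.1,-0.97,-0.2,0,-1],
    [-0.1,-0.97,-0.2,0,-1],
    [-0.1,-0.97,-0.2,0,-1],
  ],
)

```text
clock: 14.05
eef_pos: [0.535, -0.228, 0.1814]
tool_rot: [0.983, -0.183, -0.002, -0.0]
ft_force: [-0.3, -0.1, -1.0]
grip_width: 0.0093
```

Emit:
carry_out(
  moves=[
    [-0.03,-0.3,0,0,-1],
    [-0.07,-0.6,0,0,-1],
    [-0.1,-0.97,0,0,-1],
    [-0.1,-0.97,0,0,-1],
    [-0.1,-0.97,0,0,-1],
    [-0.1,-0.97,0,0,-1],
  ],
)

```text
clock: 14.65
eef_pos: [0.5608, -0.1363, 0.1822]
tool_rot: [0.983, -0.184, -0.001, 0.0]
ft_force: [-0.2, -0.5, -1.2]
grip_width: 0.0097
```

```bash
python3 - <<'E'
from h import *
o,cm,im=shot("wrist","w10"); print(o["clock"],o["eef_pos"],o["tool_rot"],o["joint_pos"].round(3),o["ft_force"],o["ft_torque"]);print(cm)
print(proj(cm,(.5858,-.0385,.085)))
E
```

```text
14.65 [ 0.56081903 -0.13632931  0.18221958] [ 9.82842021e-01 -1.84448272e-01 -5.85122654e-04  2.31076938e-04] [-2.380e-01  4.330e-01  8.400e-02  1.223e+00 -1.000e-03  1.704e+00] [-0.17966372 -0.48215882 -1.15502464] [ 0.02610245  0.02845502 -0.00590182]
{'fovy': 67.82398180846968, 'cx': 257.6149584125329, 'cy': 191.69045975202678, 'eye': array([ 0.58695002, -0.07145512,  0.29991755]), 'rotation': array([-0.13480339,  0.02622314, -0.18285274,  0.97350155])}
[239.40977369  65.68212737]
```

View pics/w10.png

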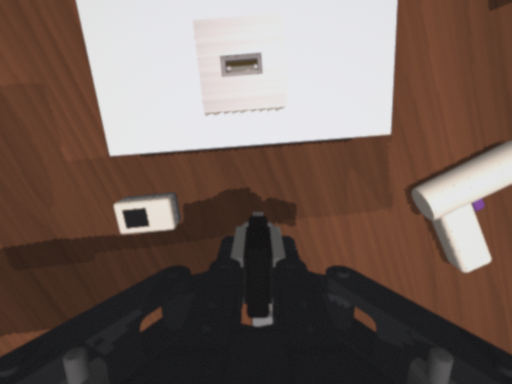

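```bash
python3 - <<'E'
import cv2
im=cv2.imread("pics/w10.png")
a=im[10:120,185:295]; b=im[205:335,230:290]
cv2.imwrite("pics/w10z.png",cv2.hconcat([cv2.resize(a,(500,500),interpolation=2),cv2.resize(b,(231,500),interpolation=2)]))
E
```

```text
(no output)
```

View pics/w10z.png

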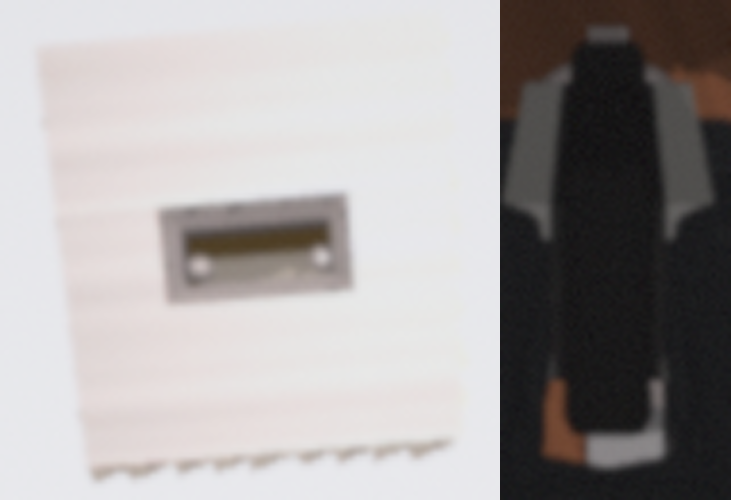

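```bash
python3 - <<'E'
from h import *
cm={'fovy': 67.82398180846968, 'cx': 257.6149584125329, 'cy': 191.69045975202678, 'eye': np.array([ 0.58695002, -0.07145512,  0.29991755]), 'rotation': np.array([-0.13480339,  0.02622314, -0.18285274,  0.97350155])}
tcp=np.array([ 0.56081903,-0.13632931,0.18221958]); ry=R.from_quat([ 9.82842021e-01,-1.84448272e-01,0,0]).as_matrix()
P=lambda x,y,z: onz(cm,(185+x/4.545-.4,10+y/4.545-.4),z)
c=[P(160,211,.085),P(347,194,.085),P(353,289,.085),P(170,303,.085)]
m=np.mean(c,0); v=c[1]-c[0]; w=c[2]-c[3]; h=(c[3]+c[2]-c[0]-c[1])/2
print(np.round(c,4),m,[ (np.linalg.norm(q).round(4),np.degrees(np.arctan2(q[1],q[0])).round(1)) for q in (v,w,h)])
pc=[P(38,47,.085),P(92,472,.085),P(452,440,.085)]; q=pc[2]-pc[1]; print("plate bottom edge",np.linalg.norm(q),np.degrees(np.arctan2(q[1],q[0])), "left",np.linalg.norm(pc[1]-pc[0]))
yv=np.array([-q[1],q[0],0])/np.linalg.norm(q); print("centre from plate bottom",(pc[1]+pc[2])/2+.03*yv, "plate left mid + 30", (pc[0]+pc[1])/2+.03*q/np.linalg.norm(q))
for n,y,z in [("head top far",.017,.014),("head top near",-.017,.014),("head bot near",-.017,-.026),("collar near bottom",-.013,-.029),("blade near",-.010,-.041),("blade near lower",-.01,-.049),("tip",-.007,-.057),("tipfar",.007,-.057),("collar far",.013,-.026)]:
  p=tcp+ry[:,1]*y+[0,0,z]; print(n,proj(cm,p))
E
```

```text
[[ 0.5755 -0.0279  0.085 ]
 [ 0.6028 -0.036   0.085 ]
 [ 0.5989 -0.0488  0.085 ]
 [ 0.5718 -0.0404  0.085 ]] [ 0.58725757 -0.03827899  0.085     ] [(np.float64(0.0285), np.float64(-16.6)), (np.float64(0.0283), np.float64(-17.2)), (np.float64(0.0132), np.float64(-106.9))]
plate bottom edge 0.05758378448458932 -16.411290227809303 left 0.0605019795726658
centre from plate bottom [ 0.58635774 -0.0383925   0.085     ] plate left mid + 30 [ 0.58769874 -0.03852605  0.085     ]
head top far [256.22430156 319.96989299]
head top near [256.06436594 248.53133993]
head bot near [256.5868282  213.84595373]
collar near bottom [256.62658765 218.81315741]
blade near [256.73735531 216.19080942]
blade near lower [256.79831769 211.60614097]
tip [256.86011461 211.78605434]
tipfar [256.88708439 231.73425641]
collar far [256.66861993 263.98172847]
```

Emit:
carry_out(
  moves=[
    [-0.04,-0.3,0,-0.09,-1],
    [-0.08,-0.6,0,-0.18,-1],
    [-0.118,-1,0,-0.27,-1],
    [-0.118,-1,0,-0.36,-1],
    [-0.118,-1,0,-0.45,-1],
    [-0.118,-1,0,-0.54,-1],
    [-0.118,-1,0,-0.63,-1],
    [-0.118,-1,0,-0.72,-1],
    [-0.118,-1,0,-0.81,-1],
    [-0.118,-1,0,-0.9,-1],
    [-0.118,-1,0,-1,-1],
    [-0.118,-1,0,-1,-1],
    [-0.118,-1,0,-1,-1],
  ],
)

```text
clock: 16.0
eef_pos: [0.5864, -0.0386, 0.1827]
tool_rot: [0.826, 0.563, -0.0, 0.0]
ft_force: [0.2, 0.2, -0.4]
grip_width: 0.0092
```

Emit:
carry_out(
  moves=[
    [0,0,0,-0.05,-1],
    [0,0,0.2,-0.05,-1],
    [0,0,0.3,-0.05,-1],
    [0,0,0.3,-0.05,-1],
    [0,0,0.3,-0.05,-1],
    [0,0,0.3,-0.05,-1],
  ],
)

```text
clock: 16.6
eef_pos: [0.587, -0.0376, 0.1535]
tool_rot: [0.802, 0.597, 0.0, 0.0]
ft_force: [0.4, 0.3, 0.2]
grip_width: 0.009
```

```bash
python3 - <<'E'
from h import *
o,cm,im=shot("wrist","w11"); print(o["clock"],o["eef_pos"],o["tool_rot"],2*np.degrees(np.arctan2(o["tool_rot"][1],o["tool_rot"][0])),o["joint_pos"].round(3),o["ft_force"])
_,_,s=shot("scene","s11"); _,_,t=shot("top","t11")
a=s[130:200,190:260]; b=im[190:340,180:330]
cv2.imwrite("pics/w11z.png",cv2.hconcat([cv2.resize(a,(400,400),interpolation=2),cv2.resize(b,(400,400),interpolation=2)]))
E
```

```text
16.6 [ 0.58697571 -0.03763642  0.15352015] [8.02299265e-01 5.96921714e-01 4.62099246e-04 3.78312677e-04] 73.29951186537133 [-0.064  0.473  0.069  1.166  0.     0.227] [0.38370088 0.2769092  0.19293647]
```

View pics/w11z.png

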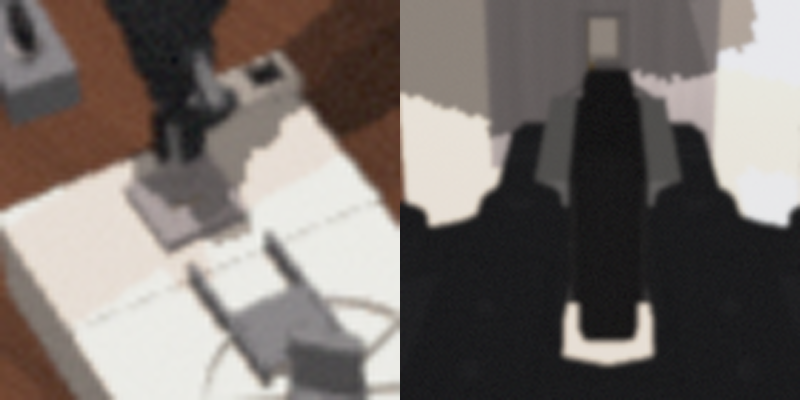

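View pics/w11.png

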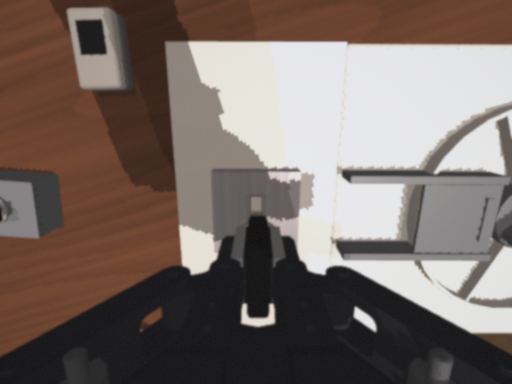

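```bash
python3 - <<'E'
from h import *
cm=imaging.camera_model("wrist"); o=bot.get_obs(); print(o["eef_pos"])
M=R.from_quat(o["tool_rot"]).as_matrix()
for uv in [(256.1,195.2),(252,195.2),(260,195.2)]:
  p=onz(cm,uv,.085); print(p, M.T@(p-o["eef_pos"]))
for uv in [(213,169),(300,169)]:
  p=onz(cm,uv,.085); print("plate",p, M.T@(p-o["eef_pos"]))
for y,z in [(.017,.014),(-.017,-.026),(-.01,-.049)]: print(proj(cm,o["eef_pos"]+M@[0,y,-z]))
E
```

```text
[ 0.58696131 -0.03759683  0.1535602 ]
[ 0.57441127 -0.03389269  0.085     ] [-7.46191428e-05 -1.31778032e-02  6.85424358e-02]
[ 0.57360878 -0.03656279  0.085     ] [-0.0028627  -0.01318011  0.0685416 ]
[ 0.57517463 -0.03135276  0.085     ] [ 0.00257754 -0.01317561  0.06854323]
plate [ 0.54885523 -0.05601184  0.085     ] [-0.02859849 -0.03130941  0.06850937]
plate [ 0.56544534 -0.00079175  0.085     ] [ 0.02905988 -0.0312676   0.06852673]
[255.57258794 316.72720668]
[255.87704027 210.92721683]
[256.09257515 209.10616093]
```

Emit:
carry_out(
  moves=[
    [-0.005,0,0.05,0,-1],
    [-0.005,0,0.1,0,-1],
    [-0.005,0,0.14,0,-1],
    [-0.005,0,0.17,0,-1],
    [-0.005,0,0.2,0,-1],
    [-0.005,0,0.2,0,-1],
    [-0.005,0,0.2,0,-1],
  ],
)

```text
clock: 17.45
eef_pos: [0.5864, -0.038, 0.1327]
tool_rot: [0.802, 0.597, -0.0, -0.0]
ft_force: [0.4, 0.5, -0.4]
grip_width: 0.0095
```

Emit:
carry_out(
  moves=[
    [0,0,0.03,0,-1],
    [0,0,0.06,0,-1],
    [0,0,0.09,0,-1],
    [0,0,0.09,0,-1],
    [0,0,0.09,0,-1],
  ],
)

```text
clock: 17.95
eef_pos: [0.5858, -0.0379, 0.1235]
tool_rot: [0.802, 0.597, -0.0, -0.001]
ft_force: [-2.1, 0.9, 0.1]
grip_width: 0.009
```

Emit:
carry_out(
  moves=[
    [0,0,0.02,0,-1],
    [0,0,0.04,0,-1],
    [0,0,0.06,0,-1],
    [0,0,0.08,0,-1],
    [0,0,0.1,0,-1],
    [0,0,0.1,0,-1],
    [0,0,0.1,0,-1],
    [0,0,0.1,0,-1],
  ],
)

```text
clock: 18.75
eef_pos: [0.5869, -0.0381, 0.1139]
tool_rot: [0.802, 0.597, 0.0, 0.0]
ft_force: [0.3, 0.1, 1.1]
grip_width: 0.0093
```

Emit:
carry_out(
  moves=[
    [0,0,0.01,0,-1],
    [0,0,0.02,0,-1],
    [0,0,0.02,0,-1],
    [0,0,0.02,0,-1],
    [0,0,0.02,0,-1],
  ],
)

```text
clock: 19.25
eef_pos: [0.5869, -0.0381, 0.1139]
tool_rot: [0.802, 0.597, 0.001, 0.001]
ft_force: [-4.8, 1.1, 10.4]
grip_width: 0.0091
```

```bash
python3 - <<'E'
from h import *
o,cm,im=shot("wrist","w12"); print(o["clock"],o["eef_pos"],o["joint_pos"].round(3),o["ft_force"])
_,_,s=shot("scene","s12")
a=s[130:200,190:260]; b=im[190:340,180:330]
cv2.imwrite("pics/w12z.png",cv2.hconcat([cv2.resize(a,(400,400),interpolation=2),cv2.resize(b,(400,400),interpolation=2)]))
E
```

```text
19.25 [ 0.58689919 -0.03810992  0.11391631] [-0.065  0.505  0.011  1.075 -0.     0.226] [-4.80520307  1.11539103 10.40779509]
```

View pics/w12z.png

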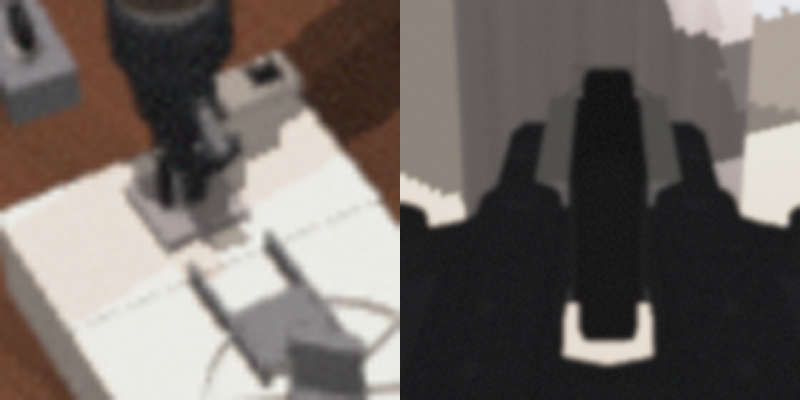

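Emit:
carry_out(
  moves=[
    [0,0,0,0.06,-1],
    [0,0,0,0.13,-1],
    [0,0,0,0.2,-1],
    [0,0,0,0.27,-1],
    [0,0,0,0.34,-1],
    [0,0,0,0.41,-1],
    [0,0,0,0.48,-1],
    [0,0,0,0.48,-1],
  ],
)

```text
clock: 20.15
eef_pos: [0.5872, -0.0387, 0.1139]
tool_rot: [0.966, 0.259, 0.001, 0.001]
ft_force: [-3.2, -1.0, 10.7]
grip_width: 0.009
```

Emit:
carry_out(
  moves=[
    [0,0,0,0.07,-1],
    [0,0,0,0.14,-1],
    [0,0,0,0.21,-1],
    [0,0,0,0.28,-1],
    [0,0,0,0.35,-1],
    [0,0,0,0.42,-1],
    [0,0,0,0.48,-1],
    [0,0,0,0.54,-1],
    [0,0,0,0.54,-1],
    [0,0,0,0.54,-1],
    [0,0,0,0.54,-1],
    [0,0,0,0.54,-1],
  ],
)

```text
clock: 21.35
eef_pos: [0.5865, -0.0389, 0.1139]
tool_rot: [0.987, -0.161, 0.001, 0.001]
ft_force: [-5.3, -2.2, 10.8]
grip_width: 0.0094
```

```bash
python3 - <<'E'
from h import *
o,cm,im=shot("wrist","w13"); print(o["clock"],o["eef_pos"],2*np.degrees(np.arctan2(o["tool_rot"][1],o["tool_rot"][0])),o["joint_pos"].round(3),o["ft_force"],o["ft_torque"])
_,_,s=shot("scene","s13")
cv2.imwrite("pics/s13z.png",cv2.resize(s[110:245,160:300],(622,600),interpolation=2))
E
```

```text
21.35 [ 0.58645485 -0.0389469   0.11386436] -18.502333455714833 [-0.065  0.505  0.011  1.075 -0.002  1.828] [-5.25558174 -2.16388284 10.77025334] [-0.37636306  1.01948735  0.00839331]
```

View pics/w13.png

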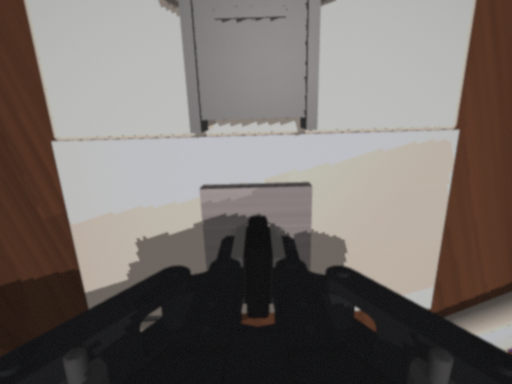

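View pics/s13z.png

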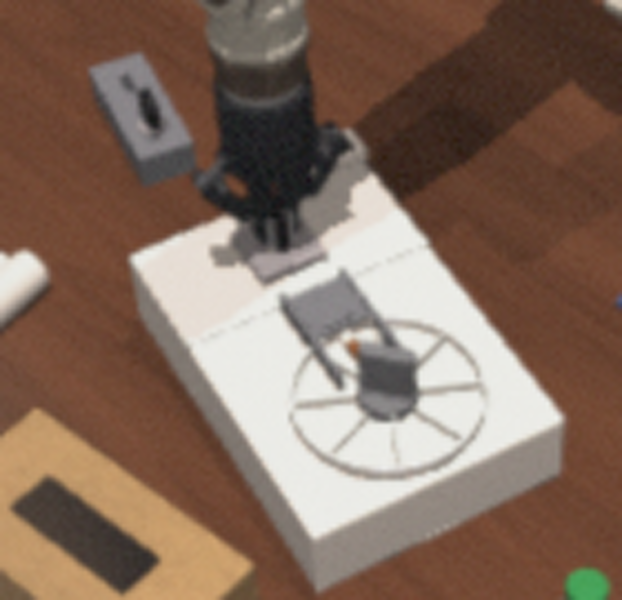

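Emit:
carry_out(
  moves=[
    [0,0,0,0.01,-1],
    [0,0,0,0.01,-1],
    [0,0,0,0.01,-1],
    [0,0,0,0.01,-1],
    [0,0,0,0.01,-1],
  ],
)

```text
clock: 21.95
eef_pos: [0.5865, -0.039, 0.1139]
tool_rot: [0.986, -0.168, 0.001, 0.001]
ft_force: [-4.1, -1.7, 11.9]
grip_width: 0.0092
```

```bash
python3 - <<'E'
from h import *
o=bot.get_obs(); print(o["clock"],o["eef_pos"],2*np.degrees(np.arctan2(o["tool_rot"][1],o["tool_rot"][0])),np.abs(o["joint_vel"]).max(),o["grip_width"],o["ft_force"])
print(order.job_done())
E
```

```text
21.95 [ 0.58647983 -0.03895109  0.11387697] -19.38974136086534 0.0014284638037509465 0.00918446033834019 [-4.13547883 -1.66906096 11.89700526]
the job is handed in; nothing more can be done
None
```

The job is handed in at 22 s of the 72 s allowed. The carousel is one click on, and the square-headed key is home, turned and still gripped. No verdict was reported.

**What I did:** I turned the carousel 45° clockwise and let go. Then I took the square-headed key, the one in the stand slot farther from the dispenser, and pushed it into the lock. Finally I turned it about 92.7° clockwise and held it there under light downward push.

**Last checks:**
- **Carousel:** the scene view shows it one click on, with the vial in the pocket the shutter uncovered.
- **Key height:** the tool stopped at a height that puts the collar at about 84.9 mm, against 85 mm for the plate. It met firm resistance of about 11 N there.
- **Plug:** allowing for the key's play, it should be at least 1.49 rad. I had no direct reading of it.
- **Shutter:** it looked fully open in both the wrist and scene views, though I did not measure its travel.
- **Grip and arm:** the jaws were closed on the key at 9.2 mm and the arm was still.
- **Round-headed key:** it still stands in its slot in the last scene view. The other things in view (oximeter, thermometer) also looked unmoved. I did not measure any of these positions.

**Not as planned:**
- **Extra turn at release:** one move I wrote wrongly rolled the gripper about 9–12° further while it was opening on the carousel handle. The picture afterwards showed the carousel settled at the right click.
- **Small disagreements:** position estimates for the lock differed by 1–2 mm between camera views. The key still went in without sticking. About 5 N of sideways force remained on it at the end.

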